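Lock the hold-down clamp with its second nut

ROBOT

A 6-joint arm with a two-finger parallel gripper is mounted at the origin on the work surface; the furniture and walls round the work are solid. World frame = base frame: x ahead of the robot, y to its left, z up, the work surface at z = 0. Lengths are in m, angles in rad, forces in N, time in s.
With the tool pointing down it reaches from about 0.375 to 0.925 m from the base axis. Payload 5.7 kg.
Tool frame: the origin (TCP) lies midway between the tips of the shut fingers; the grasp point (between the pads) lies 19 mm behind it; z points along the fingers, x is the direction in which the jaws open and shut, and the axes are right-handed (so a half turn about z gives the same grasp; the last joint's range is limited). The gripper opens to 88 mm and grips with 3 to 60 N. Pads are 20 mm wide; open, the fingers measure 115 mm over their backs; the gripper's body (75 mm by 178 mm) begins 61 mm behind the grasp point.
Start: joints at [-1.271, 0.359, 1.51, -0, 1.272, -0.115], TCP at [0.242, -0.549, 0.185] pointing down, gripper open.
Joint ranges: [-2.97, 2.97], [-1.01, 2.36], [0.21, 2.38], [-0.96, 4.11], [0.2, 2.71], [-2.98, 2.98]. Speed limits (rad/s): [2.39, 2.39, 3.14, 3.14, 3.14, 3.14].

INTERFACE

Orientations are given as a unit quaternion [x, y, z, w].
In Python, from bench import move_ptp, servo_line, goto_joints, move_gripper, sleep, inverse_kinematics, capture, PlanningError, close_job, spot_in, silhouettes, current_clock, current_joint_pos, current_qvel, current_joint_torque, current_position, current_orientation, current_force, current_torque, current_finger_gap gives the robot as it stands. Calls block until the motion is done:
- move_ptp(position, orientation): joint-space move of the TCP to a pose.
- servo_line(position, orientation=None, rate=0.15, contact_N=None): straight line of the TCP; orientation=None keeps the orientation; rate is the mean speed in m/s. With contact_N (N) it stops when the force on the tool has changed by that much, and returns True; else False.
- goto_joints(angles): joint-space move.
- move_gripper(opening): finger opening in m; the grip force is fixed at half the most; returns when the fingers have stopped.
- sleep(seconds).
- inverse_kinematics(position, orientation): joint angles nearest the present ones, or None.
- capture(name): name is "scene" or "top" or "wrist"; returns a dict with "image" (420x560x3 uint8, blue, green, red), "range_z" (420x560 float32, m along the optical axis (not along the pixel's ray), 0 where there is no reading), "intrinsics" (3x3 intrinsics, pixels), "k1" (the pictures are not rectified: a ray, as slopes to the right and down, at radius r is drawn at 1 + k1 r^2 times it, then the intrinsics apply), "R" (3x3) and "t" (3): a world point X has camera coordinates R X + t. Camera axes: x right, y down, z forward; pixel columns grow to the right and rows downward; lengths in m; the calibration is good to about 2 mm. A picture is of the moment at which its call begins.
A pose or a line that the arm cannot do raises PlanningError and nothing moves.
- close_job(): hands the job in, once; it reports no verdict.
Trained networks look in the newest picture that a camera, given by its name, has taken for a name from the list of things; names that differ only in an ending like _2 or _b are one class to them, and where a whole thing is asked for, a point or a joint stands for the part that bears it (a point fixed in the world has none). Each returns a list of dicts, best first, with "conf" (0 to 1); they miss things now and then, are a little off and sometimes report something else, mostly with a low value. They report only what shows in the picture. A call takes as long as a camera call.
- spot_in(camera, query): "xy" ([column, row] in pixels, amid what is visible of it).
- silhouettes(camera, query): "region" (420x560 bool, what is visible of it) and "xy" ([column, row] in pixels, amid what is visible of it).
Readings, each from a call of its own:
- current_clock(): time.
- current_joint_pos(): joint angles.
- current_qvel(): joint speeds.
- current_joint_torque(): joint torques, N m.
- current_position(): TCP position.
- current_orientation(): TCP orientation.
- current_force(): force on the tool from outside, world axes, zero at the start.
- current_torque(): the same for the moment, N m.
- current_finger_gap(): finger opening in m.
Only numpy, scipy, OpenCV 4.12 (cv2) and the standard library are available. Lean on these libraries where they do the work, as an engineer would, in place of code of your own. Each camera call takes 0.05 s, during which the arm holds its last target. There are 200 camera calls.

TASK

The strap of the hold-down clamp is already tightened on its wooden workpiece by the hex nut. Run the two-winged lock nut above it down the stud (clockwise seen from above) until it meets the hex nut, then tighten it firmly against the hex nut so that it stays locked, and let go.

Things in the scene. Friction and masses are not known exactly. Their poses are not given: they have to be found in the camera images.
- hold_down: Hold-down clamp, fixed to the bench: grey base plate 170 (x) x 90 x 12 mm; a dark steel strap 156 x 36 mm along x, its top 56 mm above the bench, presses a wooden workpiece 45 x 90 x 30 mm (+x end). A threaded stud, 16 mm in diameter, rises in the middle to 121 mm above the bench and carries the hex nut and, above it, the lock nut. Origin: on the stud's axis at bench level; z up.
- hex_nut_top (a point): Centre of the top face of the first nut, a steel hex nut 34 mm across flats and 20 mm high, already tight on the strap and fixed; on the stud's axis, 79 mm above the bench.
- nut_center (a point): Lock nut: steel wing nut, 125 mm over its two opposite wings. Point on the stud's axis at mid height of the wings, 14 mm above the nut's underside. Hub 40 mm in diameter at its foot, 24 mm high; wings 10 mm thick, 18 mm high, with round upright ends 13 mm in diameter, 22 mm high. Beside the wings there is free room down to 65 mm above the bench. x along one wing, z up; turns with the nut.
- wing_tip (a point): Centre of the round end of one of the two wings, 56 mm from the stud's axis, at half height of the wing; it turns with the nut.
- lock_nut (a joint): Running turn of the lock nut on its thread, rad, growing clockwise seen from above; the nut sinks 12 mm a turn. Starts at 0 to 2; at 4.5 (its end) the underside meets the hex nut. The thread is stiff enough (0.22 N m) to stay where it is left: a push of about 5 N at 45 mm from the axis turns it.
- nut_squeeze (a joint): Tightening turn of the wings beyond first touch, rad, growing clockwise seen from above. 0 until the nuts meet; then, turned on with 0.5 N m (about 11 N at 45 mm from the axis), it grows to a dead stop at 0.25, and friction keeps it. Tight above 0.12.

How it is judged:
By the outcome, as a careful person would: the job done as asked, in the order asked, and still so for the second after the job is handed in, with the robot touching nothing.
It also fails if it takes over 45 s, if anything falls off the work surface, if the arm or the gripper's body presses on something with over 40 N, if the wrist force passes 120 N, or if a joint passes its speed limit or range.

## Working session

There is one attempt and no reset: what is moved stays moved. The work goes in short steps, each a Python script; the robot and the scene stay as the last script left them, time stands still between calls to the robot, and variables do not carry over. Pictures are saved under pics/ and viewed, about 8 in all and at most 12, crops included, and the job is handed in when it is done.

```bash
mkdir -p pics
cat > h.py <<'E'
import numpy as np, cv2
from bench import *
def px2w(c,uv,z=None,depth=None):
    K=c["intrinsics"];k=c["k1"]
    d=np.array([(uv[0]-K[0,2])/K[0,0],(uv[1]-K[1,2])/K[1,1]]);s=d.copy()
    for _ in range(20): s=d/(1+k*(s@s))
    r=c["R"].T@np.array([s[0],s[1],1]);o=-c["R"].T@c["t"]
    return o+r*((z-o[2])/r[2] if z is not None else depth)
def med(c,uv,n=2):
    u,v=int(round(uv[0])),int(round(uv[1]));p=c["range_z"][v-n:v+n+1,u-n:u+n+1];p=p[p>0]
    return np.median(p) if len(p) else None
E
python3 - <<'E'
from h import *
ims=[]
for cam in ["scene","top"]:
    c=capture(cam);cv2.imwrite(f"pics/{cam}0.png",c["image"])
    print(cam,"campos",-c["R"].T@c["t"])
    for q in ["hold_down","nut_center","wing_tip","hex_nut_top"]:
        for d in spot_in(cam,q)[:3]:
            m=med(c,d["xy"]);print(q,d["conf"],d["xy"],None if m is None else px2w(c,d["xy"],depth=m).round(4))
print(current_clock())
E
```

```text
scene campos [0.21382064 0.51820078 0.62893643]
hold_down 0.74 [325.7, 204.9] [ 0.4907 -0.1385  0.0315]
nut_center 0.61 [322.8, 181.6] [ 0.4952 -0.1251  0.1053]
wing_tip 0.62 [328.4, 180.6] [ 0.4859 -0.1336  0.1057]
hex_nut_top 0.69 [327.2, 206.1] [ 0.4873 -0.1397  0.0284]
top campos [ 0.4623626  -0.05329976  0.93719359]
hold_down 0.74 [335.4, 252.7] [ 0.4845 -0.1408  0.1071]
nut_center 0.85 [332.4, 251.0] [ 0.487  -0.1359  0.1071]
wing_tip 0.82 [332.8, 251.4] [ 0.4864 -0.1366  0.1073]
hex_nut_top 0.76 [330.4, 251.8] [ 0.4858 -0.133   0.1042]
0.5
```

View pics/top0.png

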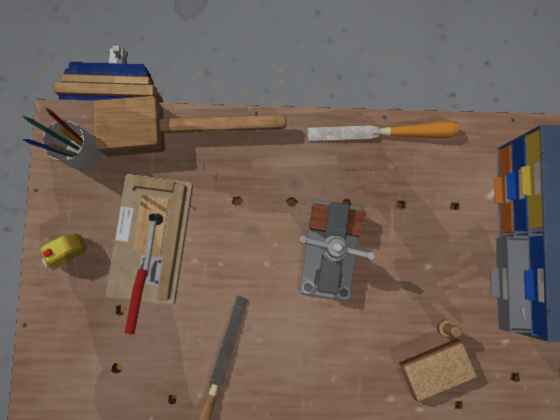

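View pics/scene0.png

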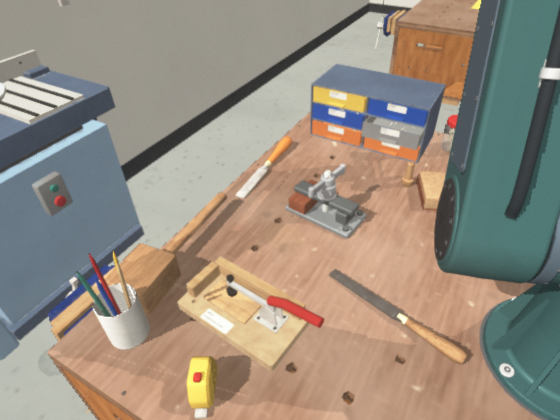

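The top view shows the clamp with its stud at about (336,247) and wing tips at about (303,240) and (371,256). I'll get a first fit and then look from close up with the wrist camera.

```bash
cat >> h.py <<'E'
def wings(cam,q="lock_nut",save=None):
    """fit wing pose from silhouette + depth: centre, wing direction angle, height"""
    c=capture(cam); S=silhouettes(cam,q)
    if save: cv2.imwrite(save,c["image"])
    m=S[0]["region"]; v,u=np.nonzero(m&(c["range_z"]>0))
    P=np.array([px2w(c,(a,b),depth=c["range_z"][b,a]) for a,b in zip(u,v)])
    P=P[(P[:,2]>.085)&(P[:,2]<.118)]
    (cx,cy),(w,h),a=cv2.minAreaRect(P[:,:2].astype(np.float32)*1000)
    ang=np.deg2rad(a if w>h else a+90)
    print(cam,S[0]["conf"],len(P),"centre",cx,cy,"size",w,h,"wing ang",ang%np.pi,"medz",np.median(P[:,2]),P[:,2].max())
    return np.array([cx,cy])/1000,ang%np.pi,c
E
python3 - <<'E'
from h import *
from scipy.spatial.transform import Rotation as R
print(current_orientation(), R.from_quat(current_orientation()).as_matrix().round(3))
ct,a,c=wings("top"); print(px2w(c,(336,247),z=.121))
q=current_orientation()
move_ptp([ct[0],ct[1],.33],q)
ct,a,c=wings("wrist",save="pics/w1.png")
print(current_joint_pos(),current_position(),current_clock(), "cam",-c["R"].T@c["t"])
for n in["nut_center","wing_tip"]: print(spot_in("wrist",n)[:3])
for yaw in np.linspace(-3,3,9):
    s=inverse_kinematics([ct[0],ct[1],.074],(R.from_euler("z",yaw)*R.from_euler("x",np.pi)).as_quat()); print(yaw,None if s is None else np.round(s,3))
E
```

```text
[ 8.37565313e-01 -5.46337204e-01 -6.51227239e-05 -4.98249821e-05] [[ 0.403 -0.915 -0.   ]
 [-0.915 -0.403  0.   ]
 [-0.    -0.    -1.   ]]
top 0.62 728 centre 493.53997802734375 -143.52651977539062 size 37.70756912231445 121.42546844482422 wing ang 1.5918763432962288 medz 0.10542627489094292 0.11717737040692033
[ 0.49306183 -0.14014872  0.121     ]
wrist 0.71 925 centre 494.81201171875 -145.43844604492188 size 118.82682037353516 38.71706771850586 wing ang 1.1097562038879678 medz 0.10505554694721425 0.11768066038527786
[-4.19079151e-01  1.30032005e-01  1.46728046e+00 -1.63141074e-04
  1.54512282e+00  7.38290506e-01] [ 0.49328948 -0.14439262  0.32954048] 2.5167 cam [ 0.55911547 -0.11679887  0.52800593]
[]
[{'xy': [272.8, 170.0], 'conf': 0.87}]
-3.0 [-0.42   0.373  1.815  0.     0.954  2.58 ]
-2.25 [-0.42   0.373  1.815 -0.     0.954  1.83 ]
-1.5 [-0.42   0.373  1.815 -0.     0.954  1.08 ]
-0.75 [-0.42   0.373  1.815 -0.     0.954  0.33 ]
0.0 [-0.42   0.373  1.815 -0.     0.954 -0.42 ]
0.75 [-0.42   0.373  1.815 -0.     0.954 -1.17 ]
1.5 [-0.42   0.373  1.815  0.     0.954 -1.92 ]
2.25 [-0.42   0.373  1.815  0.     0.954 -2.67 ]
3.0 [-0.42   0.373  1.815  0.     0.954  2.863]
```

View pics/w1.png

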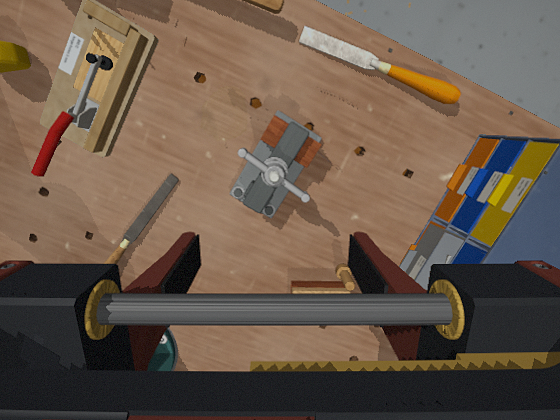

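The wrist view shows the stud top at about (276,173) and the wing tips at about (242,153) and (306,198). I'll refine the pose from these pixels.

Run:
```python
from h import *
for cam in ["wrist","top"]:
    c=capture(cam)
    if cam=="wrist": cv2.imwrite("pics/w2.png",cv2.resize(c["image"][120:240,200:360],None,fx=5,fy=5,interpolation=cv2.INTER_CUBIC))
    m=silhouettes(cam,"lock_nut")[0]["region"]; v,u=np.nonzero(m&(c["range_z"]>0))
    P=np.array([px2w(c,(a,b),depth=c["range_z"][b,a]) for a,b in zip(u,v)]); k=(P[:,2]>.088)&(P[:,2]<.118); P=P[k]
    mu=np.median(P[:,:2],0)
    for _ in range(5):
        r=np.linalg.norm(P[:,:2]-mu,axis=1); T=P[(r>46)|(r>.046)&(r<.068)]
        d=np.linalg.svd(T[:,:2]-T[:,:2].mean(0))[2][0]; s=(T[:,:2]-T[:,:2].mean(0))@d
        A,B=T[s>0][:,:2],T[s<0][:,:2]; a,b=A.mean(0),B.mean(0); mu=(a+b)/2
    e=a-b; print(cam,"mid",mu,"dist",np.linalg.norm(e),"ang",np.arctan2(e[1],e[0])%np.pi,"tipz",np.percentile(T[:,2],[20,50,80,95]))
    uv=(276,173) if cam=="wrist" else (336,247)
    print("stud",px2w(c,uv,z=.121),med(c,uv,1), px2w(c,uv,depth=med(c,uv,1)))
```

```text
wrist mid [ 0.49562352 -0.14530337] dist 0.10686776921675652 ang 1.3561084336315323 tipz [0.10416274 0.10626171 0.10751714 0.10834431]
stud [ 0.50106728 -0.14546678  0.121     ] 0.4124384 [ 0.50070186 -0.14564727  0.11843862]Traceback (most recent call last):
  File "<stdin>", line 5, in <module>
IndexError: list index out of range
```

View pics/w2.png

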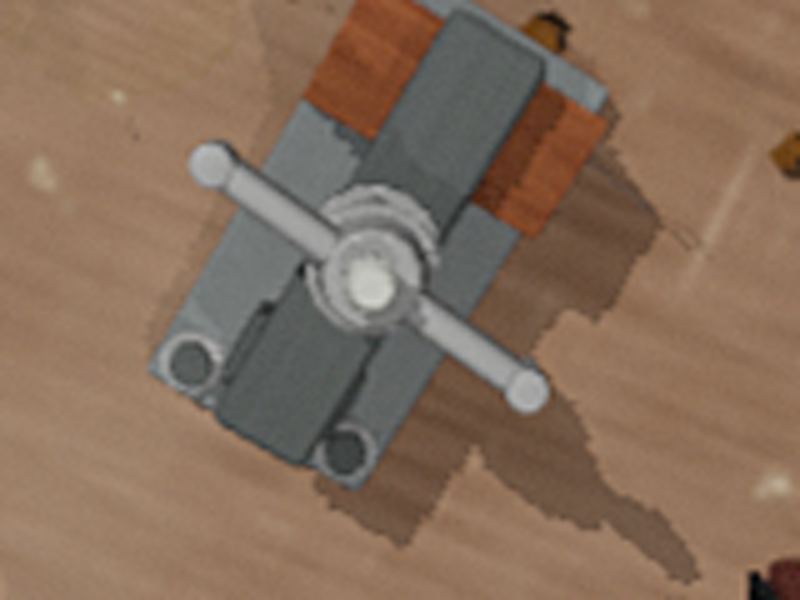

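The crop shows the round wing ends at (242.2,152.8) and (305.4,197.6) and the stud top at (274.0,176.6), in full-image pixels.

Run:
```python
from h import *
c=capture("wrist")
a=px2w(c,(242.2,152.8),z=.110);b=px2w(c,(305.4,197.6),z=.110);e=a-b
print(a,b,"mid",(a+b)/2,np.linalg.norm(e),np.arctan2(e[1],e[0])%np.pi,"stud",px2w(c,(274,176.6),z=.121))
c=capture("top")
a=px2w(c,(303,240),z=.110);b=px2w(c,(371,256),z=.110);e=a-b
print("top mid",(a+b)/2,np.linalg.norm(e),np.arctan2(e[1],e[0])%np.pi)
```

```text
[ 0.50672297 -0.09111214  0.11      ] [ 0.48394366 -0.19951311  0.11      ] mid [ 0.49533331 -0.14531263  0.11      ] 0.11076853749595719 1.3636706570523531 stud [ 0.49553304 -0.14455814  0.121     ]
top mid [ 0.49194021 -0.14286909  0.11      ] 0.11149316939551616 1.364603491019362
```

Run:
```python
from h import *
from scipy.spatial.transform import Rotation as R
C=[.4952,-.1447]; q=(R.from_euler("z",1.364+.75)*R.from_euler("x",np.pi)).as_quat()
move_gripper(.08); move_ptp([*C,.2],q); print(current_joint_pos().round(3),current_finger_gap())
c=capture("wrist"); cv2.imwrite("pics/w3.png",c["image"])
print(servo_line([*C,.074],contact_N=6,rate=.08),current_position(),current_force(),current_clock())
```

```text
[-0.418  0.223  1.668  0.     1.25  -2.532] 0.07992898805260007
False [ 0.49559372 -0.14487909  0.07443364] [-0.2302682   0.161782   -1.10246947] 7.8167
```

View pics/w3.png

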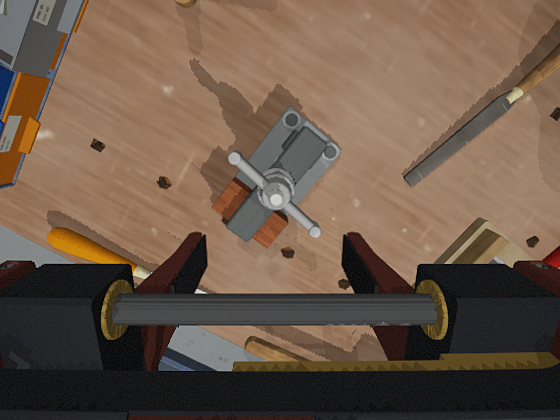

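The wings, at (234,157) and (316,233), lie well clear of the jaw line, and the fingers went down without contact. Next I turn joint 6 in steps and watch the torque.

```bash
cat >> h.py <<'E'
def turn(step,end,tmax):
    j=np.array(current_joint_pos()); g=j[5]
    while g<end-1e-6:
        g=min(g+step,end); j[5]=g; goto_joints(j)
        f=current_force();t=current_torque(); a=current_joint_pos()[5]
        print("%.2f cmd %.3f j6 %.3f F %s T %s"%(current_clock(),g,a,np.round(f,1),np.round(t,2)))
        if abs(t[2])>tmax or np.linalg.norm(f)>40: print("stop");break
E
python3 - <<'E'
from h import *
turn(.25,-.3,1.0)
E
```

```text
8.17 cmd -2.282 j6 -2.286 F [ 0.2 -0.7 -0.1] T [ 0.11 -0.11 -0.01]
8.52 cmd -2.032 j6 -2.038 F [-0.  -0.3  1.1] T [ 0.09 -0.17  0.07]
8.87 cmd -1.782 j6 -1.789 F [-1.1  0.4 -0.3] T [ 0.08 -0.15  0.03]
9.22 cmd -1.532 j6 -1.540 F [-0.3 -0.2 -0.1] T [-0.01 -0.14  0.  ]
9.57 cmd -1.282 j6 -1.290 F [ 0.7 -0.1  0.1] T [ 0.01 -0.12  0.  ]
9.92 cmd -1.032 j6 -1.040 F [ 0.9 -0.9 -0.6] T [-0.01 -0.15 -0.  ]
10.27 cmd -0.782 j6 -0.790 F [-1.  -0.3 -0.2] T [ 0.04 -0.08 -0.  ]
10.62 cmd -0.532 j6 -0.540 F [ 0.1 -0.7  0.5] T [-0.02 -0.09 -0.03]
10.95 cmd -0.300 j6 -0.308 F [ 0.4 -0.  -0.4] T [-0.01  0.   -0.  ]
```

Run:
```python
from h import *
c=capture("wrist"); cv2.imwrite("pics/w4.png",c["image"]); print(spot_in("wrist","wing_tip"))
c=capture("top"); a=c["image"][190:310,260:420]; cv2.imwrite("pics/t4.png",cv2.resize(a,None,fx=4,fy=4))
```

```text
[{'xy': [274.2, 222.7], 'conf': 0.81}]
```

View pics/w4.png

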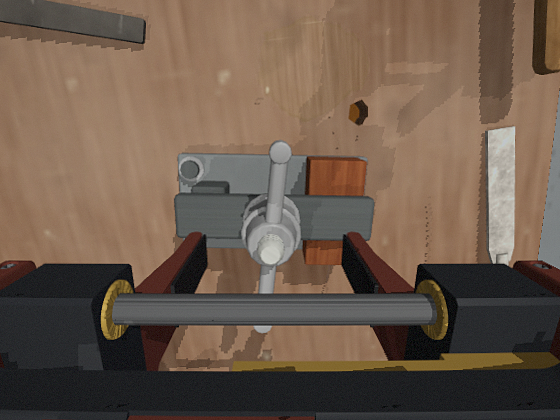

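The wing looks perpendicular to the jaw line at (280,152)-(262,328), so it seems not to have turned. I'll look from the top.

Run:
```python
from h import *
c=capture("wrist")
def proj(X):
    p=c["R"]@np.array(X)+c["t"];s=p[:2]/p[2];s=s*(1+c["k1"]*(s@s));return (c["intrinsics"][:2,:2]@s+c["intrinsics"][:2,2]).round(1)
p=current_position();print(p,current_finger_gap(),current_orientation(),current_joint_pos())
print("cam",-c["R"].T@c["t"])
print("tcp",proj(p),"stud",proj([.4954,-.1447,.121]))
yaw=-.112;d=np.array([np.cos(yaw),np.sin(yaw),0])
for s in(-.047,.047): print("finger",proj(p+s*d),proj(p+s*d+[0,0,.05]))
print("tips",[px2w(c,uv,z=.110) for uv in((280,152),(262,328))])
r=c["range_z"]
for uv in [(280,152),(262,328),(195,238),(352,238),(270,248),(120,315),(280,170),(360,260),(190,260)]: m=med(c,uv,1); print(uv,m,None if m is None else px2w(c,uv,depth=m).round(3))
```

```text
[ 0.4955666 -0.1448724  0.0744118] 0.08010321608347257 [ 9.98352128e-01 -5.73832383e-02  4.03712817e-04  1.71162151e-04] [-4.18229499e-01  3.72217486e-01  1.81457099e+00 -4.31915174e-05
  9.53927894e-01 -3.03374963e-01]
cam [ 0.50384931 -0.07507883  0.27289511]
tcp [273.1 227. ] stud [272.7 254.7]
finger [206.8 227.2] [187.1 257.8]
finger [339.3 226.8] [358.9 257.3]
tips [array([ 0.50572749, -0.08993155,  0.11      ]), array([ 0.48202367, -0.20001865,  0.11      ])]
(280, 152) 0.163685 [ 0.506 -0.09   0.107]
(262, 328) 0.19366466 [ 0.482 -0.202  0.107]
(195, 238) 0.1613326 [ 0.454 -0.13   0.122]
(352, 238) 0.16282827 [ 0.54  -0.14   0.121]
(270, 248) 0.16537988 [ 0.494 -0.141  0.12 ]
(120, 315) 0.073817894 [ 0.46  -0.116  0.209]
(280, 170) 0.16858378 [ 0.505 -0.1    0.105]
(360, 260) 0.13953684 [ 0.537 -0.141  0.145]
(190, 260) 0.1403107 [ 0.457 -0.132  0.144]
```

View pics/t4.png

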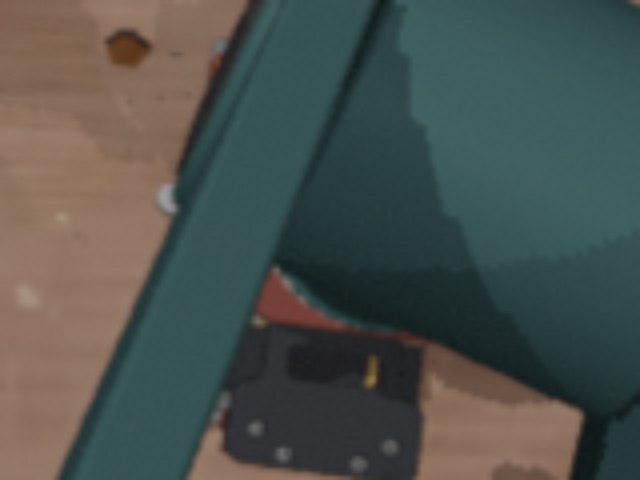

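Forces and wing angle (1.36, as before) show that the fingers passed over the wings without touching. When open, the finger tips may sit higher than the TCP, so I'll check in the depth image.

Run:
```python
from h import *
c=capture("wrist"); r=c["range_z"]; I=c["image"].astype(int)
for name,us in (("L",range(150,215)),("R",range(335,400))):
    L=[]
    for v in range(225,300):
        for u in us:
            b,g,rr=I[v,u]
            if r[v,u]>0:
                X=px2w(c,(u,v),depth=r[v,u])
                if .075<X[2]<.2 and -.175<X[1]<-.11 and abs(abs(X[0]-.4955)-.05)<.025: L.append([u,v,*X])
    L=np.array(L); L=L[np.argsort(L[:,4])]; print(name,len(L)); print(L[:12].round(3))
    for z in(.09,.1,.11,.12,.13,.14):
        k=L[abs(L[:,4]-z)<.004]; print(z,len(k),(k[:,2:4].min(0).round(3),k[:,2:4].max(0).round(3)) if len(k) else "")
cv2.imwrite("pics/w5.png",cv2.resize(c["image"][130:340,150:400],None,fx=3,fy=2.8))
```

```text
L 2419
[[ 2.06e+02  2.38e+02  4.57e-01 -1.34e-01  1.10e-01]
 [ 2.07e+02  2.53e+02  4.56e-01 -1.44e-01  1.10e-01]
 [ 2.06e+02  2.37e+02  4.57e-01 -1.34e-01  1.11e-01]
 [ 1.99e+02  2.32e+02  4.54e-01 -1.30e-01  1.11e-01]
 [ 2.06e+02  2.43e+02  4.57e-01 -1.37e-01  1.11e-01]
 [ 2.06e+02  2.44e+02  4.57e-01 -1.38e-01  1.11e-01]
 [ 2.07e+02  2.55e+02  4.56e-01 -1.45e-01  1.11e-01]
 [ 2.07e+02  2.54e+02  4.56e-01 -1.44e-01  1.11e-01]
 [ 2.06e+02  2.40e+02  4.57e-01 -1.35e-01  1.11e-01]
 [ 2.05e+02  2.34e+02  4.57e-01 -1.32e-01  1.11e-01]
 [ 2.07e+02  2.60e+02  4.56e-01 -1.48e-01  1.12e-01]
 [ 2.05e+02  2.35e+02  4.57e-01 -1.32e-01  1.12e-01]]
0.09 0 
0.1 0 
0.11 75 (array([ 0.449, -0.151]), array([ 0.458, -0.129]))
0.12 214 (array([ 0.449, -0.151]), array([ 0.458, -0.129]))
0.13 259 (array([ 0.449, -0.151]), array([ 0.458, -0.129]))
0.14 311 (array([ 0.448, -0.151]), array([ 0.458, -0.129]))
R 2439
[[ 3.41e+02  2.53e+02  5.35e-01 -1.53e-01  1.11e-01]
 [ 3.42e+02  2.39e+02  5.36e-01 -1.44e-01  1.11e-01]
 [ 3.42e+02  2.40e+02  5.36e-01 -1.45e-01  1.11e-01]
 [ 3.43e+02  2.34e+02  5.37e-01 -1.41e-01  1.11e-01]
 [ 3.41e+02  2.54e+02  5.35e-01 -1.53e-01  1.11e-01]
 [ 3.42e+02  2.37e+02  5.36e-01 -1.43e-01  1.11e-01]
 [ 3.54e+02  2.32e+02  5.43e-01 -1.40e-01  1.11e-01]
 [ 3.41e+02  2.55e+02  5.35e-01 -1.54e-01  1.11e-01]
 [ 3.41e+02  2.58e+02  5.35e-01 -1.56e-01  1.11e-01]
 [ 3.41e+02  2.60e+02  5.35e-01 -1.57e-01  1.11e-01]
 [ 3.41e+02  2.59e+02  5.35e-01 -1.57e-01  1.11e-01]
 [ 3.42e+02  2.38e+02  5.36e-01 -1.43e-01  1.11e-01]]
0.09 0 
0.1 0 
0.11 65 (array([ 0.534, -0.16 ]), array([ 0.545, -0.139]))
0.12 213 (array([ 0.534, -0.16 ]), array([ 0.545, -0.139]))
0.13 255 (array([ 0.534, -0.16 ]), array([ 0.546, -0.139]))
0.14 322 (array([ 0.534, -0.16 ]), array([ 0.546, -0.139]))
```

View pics/w5.png

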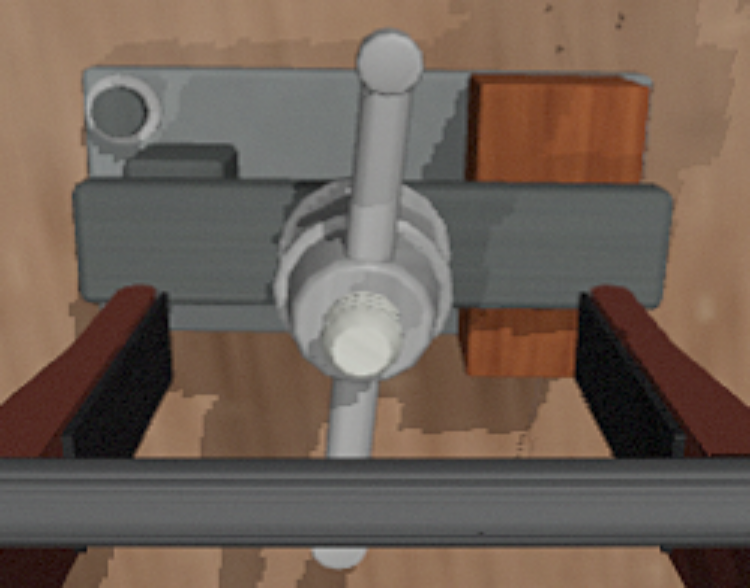

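With TCP at 0.074 the open finger tips sit at about z 0.110, just above the wing tops. Measure tip height against opening.

```bash
cat >> h.py <<'E'
def tipz():
    c=capture("wrist"); r=c["range_z"]; p=current_position(); L=[]
    for v in range(200,300):
        for u in range(140,410):
            if r[v,u]>0:
                X=px2w(c,(u,v),depth=r[v,u])-p
                if -.02<X[2]<.1 and abs(X[1])<.03: L.append(X)
    L=np.array(L); s=abs(L[:,0])>.012; Z=np.sort(L[s][:,2])
    print("gap",current_finger_gap(),"tip rel z",Z[:3],Z[20]); return c
E
python3 - <<'E'
from h import *
p=current_position(); p[2]=.16; servo_line(p)
for g in(.08,.06,.045): move_gripper(g); c=tipz()
cv2.imwrite("pics/w6.png",c["image"])
print(current_clock(),current_position())
E
```

```text
gap 0.08009298542883565 tip rel z [0.03546948 0.03552843 0.03588146] 0.03688625292994163
gap 0.05976243954439708 tip rel z [0.0358823  0.03632685 0.03638517] 0.03704772564586478
gap 0.044737080773175966 tip rel z [0.03537373 0.03540053 0.03570562] 0.03715080508330201
13.2833 [ 0.49555931 -0.1448935   0.16001768]
```

View pics/w6.png

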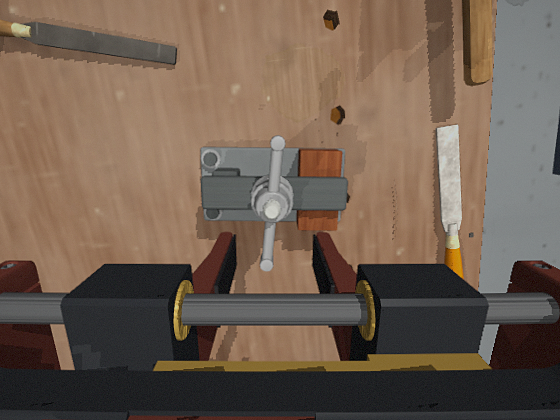

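The tips really sit about 36 mm above the reported TCP at every opening. I'll use TCP z=0.048 (tips about 0.084, body above the stud top) and go back to the start angle.

Run:
```python
from h import *
move_gripper(.08)
j=np.array(current_joint_pos()); j[5]=-2.53; goto_joints(j)
p=current_position(); p[:2]=[.4953,-.1448]; p[2]=.048
print(servo_line(p,contact_N=6,rate=.08),current_position(),current_force(),current_clock())
if current_position()[2]<.055: turn(.15,-1.4,1.2)
```

```text
False [ 0.49574833 -0.14498731  0.0484674 ] [-0.25507851 -0.05962086  0.72679086] 17.475
17.74 cmd -2.380 j6 -2.384 F [ 0.3 -0.2  0. ] T [ 0.07 -0.16  0.04]
18.01 cmd -2.230 j6 -2.236 F [ 0.3 -0.3 -0.5] T [ 0.02 -0.15  0.  ]
18.27 cmd -2.080 j6 -2.086 F [-3.3 -0.2  0.2] T [-0.01  0.4   0.15]
18.54 cmd -1.930 j6 -1.936 F [-4.7 -1.2 -0.8] T [-0.17  0.75  0.23]
18.81 cmd -1.780 j6 -1.785 F [-5.5 -0.1 -1.5] T [-0.11  0.78  0.22]
19.07 cmd -1.630 j6 -1.634 F [-4.9  0.9 -2.5] T [0.06 0.83 0.26]
19.34 cmd -1.480 j6 -1.484 F [-4.1  2.  -2.1] T [0.26 0.8  0.18]
19.59 cmd -1.400 j6 -1.403 F [-5.7  2.5 -3.1] T [0.36 0.76 0.15]
```

Run:
```python
from h import *
turn(.4,.2,.4)
turn(.1,2.9,.4)
```

```text
20.06 cmd -1.003 j6 -1.008 F [-2.8  3.  -2.2] T [0.43 0.25 0.14]
20.52 cmd -0.603 j6 -0.609 F [-0.2  0.8 -0.2] T [ 0.1  -0.03 -0.02]
20.99 cmd -0.203 j6 -0.209 F [ 0.4 -2.1 -1. ] T [-0.49 -0.19  0.07]
21.46 cmd 0.197 j6 0.193 F [-1.7 -3.4 -1.4] T [-0.76  0.17  0.13]
21.71 cmd 0.200 j6 0.198 F [-1.5 -5.8 -1. ] T [-0.91  0.2   0.19]
21.96 cmd 0.298 j6 0.296 F [-2.7 -4.  -2. ] T [-0.71  0.28  0.12]
22.21 cmd 0.398 j6 0.396 F [-3.2 -6.  -1.8] T [-1.11  0.58  0.27]
22.46 cmd 0.498 j6 0.496 F [-4.  -7.2 -2.2] T [-1.17  0.74  0.25]
22.71 cmd 0.598 j6 0.596 F [-4.1 -5.3 -0.7] T [-1.03  0.74  0.25]
22.96 cmd 0.698 j6 0.695 F [-4.7 -7.2 -1.2] T [-1.16  0.97  0.95]
stop
```

Run:
```python
from h import *
print(current_torque().round(2),current_force().round(1))
turn(.04,1.1,2.0)
```

```text
[-1.16  0.97  0.95] [-4.7 -7.2 -1.2]
23.21 cmd 0.735 j6 0.731 F [-2.3 -4.2 -2.2] T [-0.68  0.37  1.85]
23.46 cmd 0.775 j6 0.771 F [-2.2 -4.  -0.2] T [-0.79  0.44  2.66]
stop
```

The torque now rises stiffly, to 2.66 N m with little side force, like a dead stop after about 2.75 rad of pushing. I'll check that with a picture before going on.

Run:
```python
from h import *
c=capture("wrist"); cv2.imwrite("pics/w7.png",cv2.resize(c["image"][100:350,120:430],(775,600)))
```

```text
(no output)
```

View pics/w7.png

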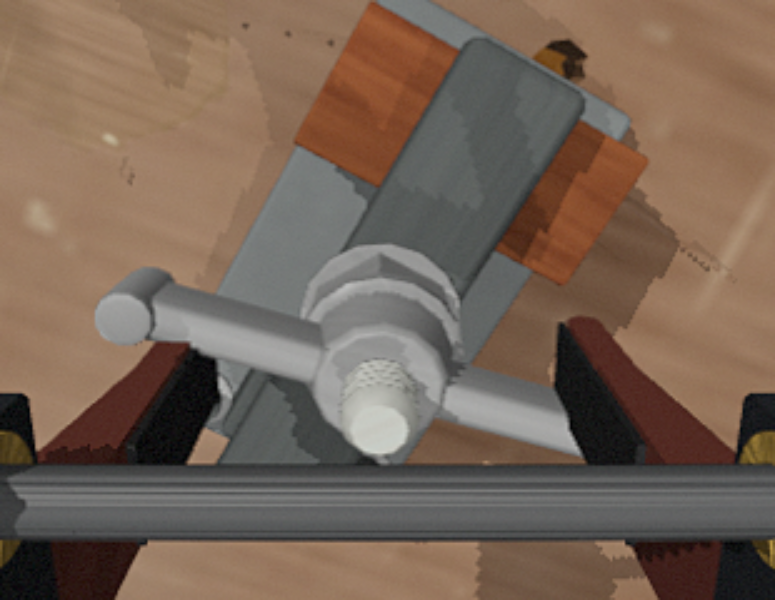

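The fingers bear only on the wings (left end at about (170,232) full frame), with nothing else in the way. The nut holds at five times the tightening torque, so this is the dead stop. Back off, lift and compare the wing angle.

Run:
```python
from h import *
j=np.array(current_joint_pos()); j[5]-=.35; goto_joints(j)
print("F,T free",current_force().round(2),current_torque().round(2))
p=current_position(); p[2]=.25; servo_line(p,rate=.15)
c=capture("wrist"); cv2.imwrite("pics/w8.png",cv2.resize(c["image"][100:260,170:380],(788,600)))
j[:]=current_joint_pos(); print(j[5],current_clock(),current_position())
```

```text
F,T free [-0.28 -0.39 -0.07] [-0.    0.04  0.02]
0.42101395982739415 25.4833 [ 0.49346603 -0.14476328  0.24906955]
```

View pics/w8.png

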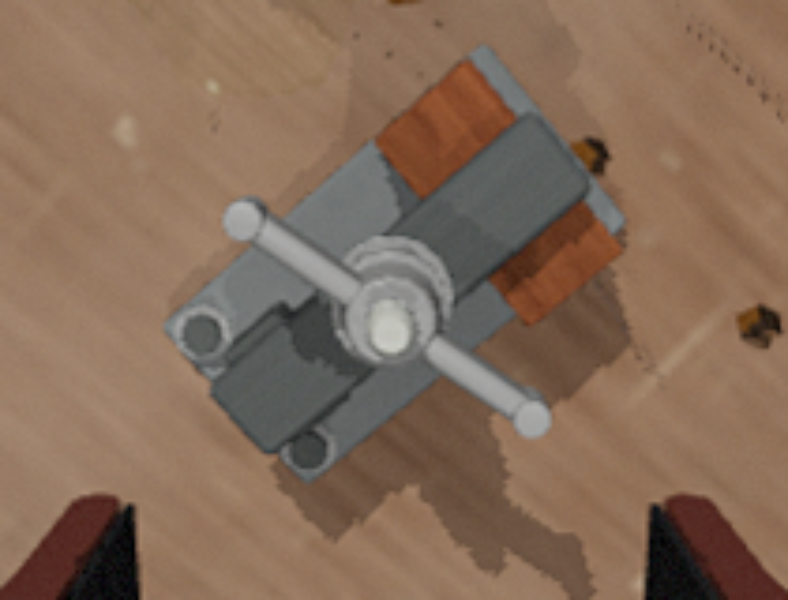

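The wings now run from (235.0,158.4) to (311.8,211.2), full frame.

Run:
```python
from h import *
c=capture("wrist")
for z in(.104,):
    a=px2w(c,(235,158.4),z=z);b=px2w(c,(311.8,211.2),z=z);e=a-b;an=np.arctan2(e[1],e[0])%np.pi
    print((a+b)/2,np.linalg.norm(e),an,"turned",(1.362-an)%np.pi)
for uv in((235,158.4),(311.8,211.2)): print("tip top",px2w(c,uv,depth=med(c,uv,1)))
```

```text
[ 0.49518279 -0.1454054   0.104     ] 0.11068938369785201 1.6931136138930463 turned 2.810479039696747
tip top [ 0.48815868 -0.09044081  0.10242715]
tip top [ 0.50172315 -0.20081319  0.10240531]
```

```bash
python3 -c "
from h import *
print(current_force(),current_clock()); close_job()"
```

```text
[0.51682157 0.44082577 0.11666904] 25.5333
the job is handed in; nothing more can be done
```

The lock nut is run down onto the hex nut and tightened, and the job is handed in at 25.5 s with the gripper clear above the clamp.

**What I did:** I centred the open fingers over the stud and used them as a fork. Turning the last joint clockwise pushed the wings round.

**First pass missed:** The real finger tips sit about 36 mm above the reported TCP, so they passed just above the wings without touching them. I measured this offset with the wrist camera and repeated the pass lower, at TCP z = 0.048 m.

**Last checks:**
- **Dead stop:** The thread turned at about 0.15–0.27 N m, then stopped hard. The torque rose stiffly to 2.7 N m, against the 0.5 N m needed to tighten.
- **Turn and drop:** The wings turned about 2.8 rad in all and dropped 4.8 mm. That fits about 2.55 rad of running plus about 0.25 rad of tightening, where above 0.12 counts as tight.
- **Let go:** After backing off, the forces were about zero, and the picture from above shows the fingers clear of everything.

**What disagreed:** I never saw a separate stretch at 0.5 N m during the tightening, so the 0.25 rad rests on the dead stop and the measured turn and drop. The camera heights also read about 1–2 mm low throughout.

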